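Wedge the rocking electronics unit steady

ROBOT

A 7-joint arm with a two-finger parallel gripper is mounted at the origin on the work surface. World frame = base frame: x ahead of the robot, y to its left, z up, the work surface at z = 0. Lengths are in m, angles in rad, forces in N, time in s.
With the tool pointing down it reaches from about 0.425 to 0.95 m from the base axis. Payload 4.7 kg.
Tool frame: the origin (TCP) lies at the very end of the fingers, on their centre line; the grasp point (between the pads) lies 19 mm behind it (robot.grasp_offset is the distance from the TCP to the grasp point, in m); z points along the fingers, y is the line along which they close (so a half turn about z gives the same grasp; the last joint's range is limited). The gripper opens to 85 mm and grips with 20 to 120 N. Pads are 22 mm wide; open, the fingers measure 114 mm over their backs; the gripper's body (76 mm by 85 mm) begins 54 mm behind the grasp point. The pads swing forward as they close: fully open they stand 13 mm farther back than shut.
Start: joints at [1.115, 0.469, -0.049, 1.532, 0.024, 1.141, -0.082], TCP at [0.279, -0.614, 0.197] pointing down, gripper open.
Joint ranges: [-2.59, 2.59], [-0.33, 1.99], [-1.39, 1.29], [0.1, 2.45], [-1.04, 4.18], [0.21, 1.99], [-2.66, 2.66]. Speed limits (rad/s): [2.57, 2.57, 3.14, 3.14, 3.14, 3.14, 3.14].

INTERFACE

Orientations are given as a rotation vector (axis times angle).
In Python, from cell import robot, eyes, order gives the robot as it stands. The module is installed in compiled form; this text tells all that it offers.
- The arm moves only by the shell command python3 -m crank 'ROWS' [FORCE]. ROWS is JSON, a list of rows, each an object with "grip": the closure, from -1 (fully open) to 1 (shut), so that 0 is half open; "offset": the shift along the tool's x, y, z in units of 0.04 m (1.0 is 0.04 m), a list of three; "rotation": the turn, a rotation vector about the tool's x, y, z in units of 45 degrees (1.0 is 45 degrees), a list of three. A call has 1 to 5 rows; each row shifts and turns the commanded pose from where the row before left it, along the tool's axes as they then stand; what a row does not reach is not made up. A row lasts 1/10 s, in which the tool goes at most 50 mm and 8.59 degrees, less where a joint would pass 70% of its speed; a pose out of reach is approached as far as the arm can. A call with a number of a shift or a turn outside -1 to 1 is refused whole. A call with a gripper value outside its range is refused whole. The fingers move at their own pace and stop on an object; FORCE is the grip in N (left out, the last holds). Time passes only in rows, so rows that do not move let the fingers close. It gives the time, the measured TCP pose, the force, the opening and the grip force at its end, in the units of the state.
- robot.get_obs(): the state, without advancing time (a new reading comes with each control period).
- eyes.snapshot(name): name is "scene" or "top"; returns (picture, depth): 384x512x3 uint8, red, green, blue; 384x512 float32, m along the optical axis (not along the pixel's ray), 0 where there is no reading.
- eyes.camera_model(name): a dict with "camera_matrix" (3x3 intrinsics, pixels), "eye" and "orientation" of the camera in the world. Camera axes: x right, y up, looking along -z (the intrinsics and any distortion apply to the point x, -y, -z); pixel columns grow to the right and rows downward; lengths in m; the calibration is good to about 2 mm. A picture is of the moment at which its call begins. camera_model takes no time and is no camera call.
- order.finish_job(): hands the job in; it is judged then, once.
Trained networks look in the newest picture that a camera, given by its name, has taken for a name from the list of things; names that differ only in an ending like _2 or _b are one class to them, and where a whole thing is asked for, a point or a joint stands for the part that bears it (a point fixed in the world has none). Each returns a list of dicts, best first, with "score" (0 to 1); they miss things now and then, are a little off and sometimes report something else, mostly with a low value. They report only what shows in the picture. A call takes as long as a camera call. They do not tell look-alikes from the thing itself.
- eyes.spot_in(camera, label): "position" ([column, row] as shares, 0 to 1, of the picture: columns of its width, rows of its height, amid what is visible of it).
- eyes.place_of(camera, label): "position" ([column, row] as shares, 0 to 1, of the picture: columns of its width, rows of its height: a listed point, or the origin of a listed thing).
The state is a dict: "t": time; "joint_pos": joint angles; "dq": joint speeds; "tau": joint torques, N m; "eef_pos": TCP position; "ee_rot": TCP orientation; "force": force on the tool from outside, world axes, zero at the start; "moment": the same for the moment, N m; "width": opening from 0.0 (shut) to 1.0 (fully open); "grasp_force": force on a finger pad.
Only numpy, scipy, OpenCV 4.12 (cv2) and the standard library are available. Lean on these libraries where they do the work, as an engineer would, in place of code of your own. Each camera call takes 0.05 s, during which the arm holds its last target. There are 200 camera calls.

TASK

The electronics unit on the repair bench rocks because its front-left foot is too short. Press down on that corner to feel it rock, push the wooden wedge thin end first under the short foot until it is snug and carries the corner with the unit still level, then press the corner again to check that it no longer rocks, and leave it so. Only touch and push: lift nothing, do not shove the unit out of place, and leave the screwdriver, jar and bin alone.

Things in the scene. Friction and masses are not known exactly. Their poses are not given: they have to be found in the camera images.
- unit: Loose sheet-metal electronics chassis, 1.8 to 2.8 kg, 200 (x) x 220 (y) mm, on rubber feet 18 mm high; case from 18 to 63 mm above the bench, steel transformer on its right rear (top at 97 mm), circuit board on its left rear. Origin: centre of the footprint at bench height; x points to its rear (away from the robot), y to its left, z up. Feet at x +-80, y +-90 mm; front-left one too short.
- corner_top (a point): Press here: point on the flat bare top of the case, 63 mm above the bench, straight above the short front-left foot, 20 mm in from the front and left edges. The unit rests level on the other three feet; a press of 3 to 7 N here tips it until the short foot meets the bench, and it falls back when released. Once wedged it gives under 2 mm.
- wedge: Plain wooden wedge, 90 g, 110 mm long (x), 50 wide (y), flat underneath; height rises evenly from 2 mm at the thin end (x +55) to 22 mm at the upright thick end (x -55). Origin: centre of its underside; x points to the thin end. Lies before the short foot, thin end roughly towards it. Slides with under 1.5 N; once it bears on the foot the push rises to over 6 N in a few mm. It stays where left.
- screwdriver: Screwdriver, 170 mm long, lying on the bench; bystander.
- jar: Small glass jar with a steel cap, 48 mm in diameter, 60 mm high; bystander.
- bin: Open plastic parts bin, 100 x 120 x 50 mm; bystander.
- foot_axis (a point): Bench-level point of the unit under the axis of its short front-left foot (unit x -80, y +90 mm). The foot is a flat rubber disc 22 mm in diameter, screwed in too far: 6 to 12 mm of air (different each time, not listed) is left under it.
Things that resemble listed ones, but are neither listed nor needed, are in the scene too. What is meant by the wedge is not black or turquoise, and is the larger of those in its own colour.

How it is judged:
On the way, in this order (a step that is already met when the one before it is completed fails the run):
1. the corner is pressed and the unit rocks: the fingers push on the unit and it tilts by more than 1.4 degrees (contact force between the fingers and unit above 1 N and angle between unit's own z axis and vertical above 0.025 rad), for 0.05 s.
2. with the wedge under the short foot the corner is pressed again (over 4 N from the fingers, over 3 N passed on to the wedge) and the unit stays level within 0.9 degrees (contact force between the fingers and unit above 4 N and contact force between wedge and unit above 3 N and angle between unit's own z axis and vertical below 0.015 rad), for 0.15 s.
At the end, for the whole second after the job is handed in: The wedge lies flat under the short foot (foot axis within 30 mm of its centre line and 0 to 65 mm behind its thin end), carries at least 0.2 N of the unit, the unit is level within 0.9 degrees, and both are at rest (contact force between wedge and unit above 0.2 N and angle between unit's own z axis and vertical below 0.015 rad and angle between wedge's own z axis and vertical below 0.05 rad and x of foot_axis in the frame of wedge between -0.01 and 0.056 m and y of foot_axis in the frame of wedge between -0.03 and 0.03 m and linear speed of each of unit, wedge below 0.01 m/s); the robot touches nothing.
It fails at once if the wedge is lifted or tipped up (height (world z) of wedge above 0.012 m or angle between wedge's own z axis and vertical above 0.25 rad).
It fails at once if the unit is lifted, tipped far or shoved more than 30 mm (height (world z) of unit above 0.02 m or angle between unit's own z axis and vertical above 0.17 rad or distance of unit from where it was at the start of the episode above 0.03 m).
It fails at once if a bystander is moved more than 20 mm (distance of any of screwdriver, jar, bin from where it was at the start of the episode above 0.02 m).
It also fails if it takes over 51 s, if anything falls off the work surface, if the arm or the gripper's body presses on something with over 40 N, if the wrist force passes 120 N, or if a joint passes its speed limit or range.

## Working session

There is one attempt and no reset: what is moved stays moved. The work goes in short steps, Python scripts to look and compute and a shell command to move; the robot and the scene stay as the last step left them, time stands still between calls to the robot, and variables do not carry over. Pictures are saved under pics/ and viewed, at most 10 in all, crops included, and the job is handed in when it is done.

```bash
mkdir -p pics
cat > h.py <<'E'
import numpy as np, cv2
from scipy.spatial.transform import Rotation as R
from cell import robot, eyes, order
def rot(m):
    o=np.array(m["orientation"],float)
    return o if o.shape==(3,3) else (R.from_rotvec(o).as_matrix() if o.size==3 else R.from_quat(o).as_matrix())
def ray(cam,u,v):
    m=eyes.camera_model(cam);K=np.array(m["camera_matrix"])
    d=np.array([(u-K[0,2])/K[0,0],-(v-K[1,2])/K[1,1],-1.]);return np.array(m["eye"]),rot(m)@d
def atz(cam,u,v,z):
    e,d=ray(cam,u,v);return e+d*(z-e[2])/d[2]
def cloud(cam,depth):
    m=eyes.camera_model(cam);K=np.array(m["camera_matrix"]);v,u=np.mgrid[:384,:512]
    p=np.stack([(u-K[0,2])/K[0,0]*depth,-(v-K[1,2])/K[1,1]*depth,-depth],-1)
    return p@rot(m).T+np.array(m["eye"])
E
python3 - <<'E'
from h import *
np.set_printoptions(precision=4,suppress=True)
for c in("top","scene"):
    print(eyes.camera_model(c))
    p,d=eyes.snapshot(c);cv2.imwrite(f"pics/{c}0.png",p[:,:,::-1]);np.save(c+"d.npy",d)
    X=cloud(c,d)
    for l,z in(("wedge",0),("corner_top",.063),("foot_axis",0),("unit",0),("screwdriver",0),("jar",0),("bin",0)):
        for r in eyes.place_of(c,l)[:3]:
            u,v=np.array(r["position"])*[512,384];print(c,l,round(r["score"],2),round(u),round(v),atz(c,u,v,z),X[min(int(v),383),min(int(u),511)])
print(robot.get_obs())
E
```

```text
{'camera_matrix': array([[382.6736,   0.    , 259.4643],
       [  0.    , 382.6736, 194.5991],
       [  0.    ,   0.    ,   1.    ]]), 'eye': array([0.5587, 0.0519, 0.8222]), 'orientation': array([ 0.0515, -0.0474, -1.5906])}
top wedge 0.97 199 287 [0.416  0.1868 0.    ] [0.4187 0.186  0.0117]
top wedge 0.74 287 289 [ 0.4088 -0.0009  0.    ] [ 0.4125 -0.0002  0.0088]
top wedge 0.68 196 216 [0.5683 0.19   0.    ] [0.5692 0.189  0.0097]
top corner_top 0.21 247 226 [0.5453 0.0785 0.063 ] [0.5459 0.0812 0.0101]
top foot_axis 0.91 263 170 [0.6629 0.0438 0.    ] [0.6555 0.0453 0.063 ]
top foot_axis 0.22 246 225 [0.5453 0.0843 0.    ] [0.546  0.0854 0.0108]
top unit 0.85 310 141 [ 0.7259 -0.0575  0.    ] [ 0.7142 -0.0482  0.0626]
top screwdriver 0.87 336 248 [ 0.492  -0.1067  0.    ] [ 0.4951 -0.1004  0.0254]
top jar 0.96 380 183 [ 0.6299 -0.2073  0.    ] [ 0.6259 -0.1913  0.049 ]
{'camera_matrix': array([[400.6704,   0.    , 261.1426],
       [  0.    , 400.6704, 198.213 ],
       [  0.    ,   0.    ,   1.    ]]), 'eye': array([1.1073, 0.5468, 0.7956]), 'orientation': array([0.371 , 0.93
[... 558 characters left out ...]
79 [ 0.4948 -0.108   0.    ] [ 0.4927 -0.1129 -0.0015]
scene screwdriver 0.49 255 234 [0.6506 0.041  0.    ] [0.6762 0.0672 0.0454]
scene jar 0.66 200 184 [ 0.6348 -0.2113  0.    ] [ 0.6502 -0.1864  0.0296]
{'t': 0.8, 'joint_pos': array([ 1.1151,  0.4686, -0.0486,  1.5325,  0.0241,  1.1411, -0.0823]), 'dq': array([ 0.0005, -0.0004, -0.002 ,  0.0005,  0.0002, -0.0011,  0.0003]), 'tau': array([  0.0006, -51.0098,  -0.0468, -23.8001,   0.0108,   0.0009,
         0.    ]), 'eef_pos': array([ 0.2794, -0.6144,  0.1972]), 'ee_rot': array([3.0703, 0.6653, 0.    ]), 'force': array([ 0.8148,  0.7506, -0.1899]), 'moment': array([0.022 , 0.0411, 0.0184]), 'grasp_force': 0.0, 'width': 0.9980626471914965}
```

View pics/top0.png

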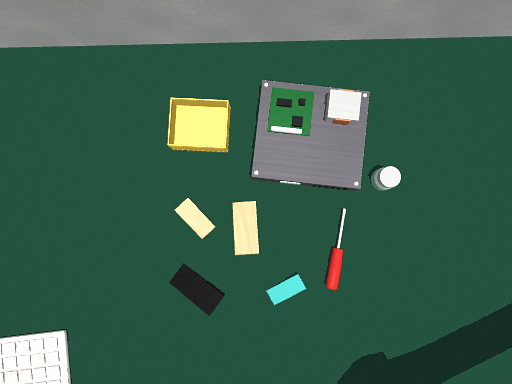

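View pics/scene0.png

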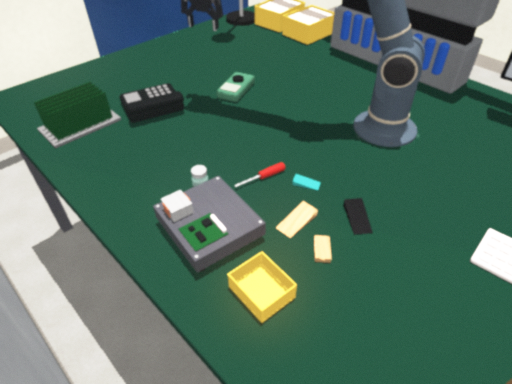

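The top view shows the unit at (310,135), with its front-left corner near (256,175). The larger wooden wedge is at (246,228), and the smaller wooden, turquoise and black ones are decoys. Next I fit the unit and wedge from the depth image.

```bash
cat > fit.py <<'E'
from h import *
np.set_printoptions(precision=4,suppress=True)
def fit(P,d,box=(225,195,268,262)):
    X=cloud("top",d); hsv=cv2.cvtColor(P,cv2.COLOR_RGB2HSV)
    a=X[70:195,245:375].reshape(-1,3);a=a[abs(a[:,2]-.063)<.006]
    r=cv2.minAreaRect((a[:,:2]*1000).astype(np.float32));c=cv2.boxPoints(r);print("unit",r,c.tolist())
    x0,y0,x1,y1=box
    m=np.zeros((384,512),bool);m[y0:y1,x0:x1]=True
    m&=(hsv[...,0]>8)&(hsv[...,0]<32)&(hsv[...,1]>40)&(hsv[...,2]>110)
    w=X[m]; r=cv2.minAreaRect((w[:,:2]*1000).astype(np.float32));print("wedge",r,cv2.boxPoints(r).tolist())
    A=np.c_[w[:,:2],np.ones(len(w))];s=np.linalg.lstsq(A,w[:,2],rcond=None)[0];print("slope",s,"thin dir deg",np.degrees(np.arctan2(-s[1],-s[0])),len(w))
if __name__=="__main__":
    import sys
    P,d=eyes.snapshot("top");fit(P,d)
E
python3 fit.py
```

```text
unit ((727.7901000976562, -51.715187072753906), (220.29550170898438, 200.7920684814453), 82.45146942138672) [[613.79443359375, -147.7197723388672], [812.846435546875, -174.09701538085938], [841.7857666015625, 44.289398193359375], [642.7337646484375, 70.66664123535156]]
wedge ((540.772216796875, 81.36344909667969), (113.1009521484375, 59.93367385864258), 1.693886399269104) [[483.36065673828125, 109.64558410644531], [485.13226318359375, 49.73809814453125], [598.1837768554688, 53.08131408691406], [596.4121704101562, 112.98880004882812]]
slope [-0.0866 -0.6151  0.1149] thin dir deg 81.98265371383758 1264
```

Run:
```python
from h import *
np.set_printoptions(precision=4,suppress=True)
P,d=eyes.snapshot("top");X=cloud("top",d);hsv=cv2.cvtColor(P,cv2.COLOR_RGB2HSV)
m=np.zeros((384,512),np.uint8);m[195:262,225:268]=1
m&=((hsv[...,0]>8)&(hsv[...,0]<32)&(hsv[...,1]>40)&(hsv[...,2]>110)).astype(np.uint8)
v,u=np.nonzero(m);r=cv2.minAreaRect(np.c_[u,v].astype(np.float32));b=cv2.boxPoints(r);print(r,b)
for q in b: print(q,[atz("top",*q,z)[:2] for z in(.002,.022)])
e=cv2.erode(m,np.ones((5,5)));w=X[e>0];w=w[abs(w[:,2]-.012)<.02]
A=np.c_[w[:,:2],np.ones(len(w))]
for _ in range(5):
    s=np.linalg.lstsq(A,w[:,2],rcond=None)[0];k=abs(A@s-w[:,2])<.003;A=A[k];w=w[k]
print(s,len(w),w[:,2].min(),w[:,2].max())
print([atz("top",256,173,.063)])
```

```text
((245.233154296875, 227.5124053955078), (52.989227294921875, 24.159927368164062), 87.33700561523438) [[231.9353 201.6077]
 [256.0691 200.4852]
 [258.5311 253.4172]
 [234.3972 254.5397]]
[231.9353 201.6077] [array([0.5965, 0.1129]), array([0.5955, 0.1114])]
[256.0691 200.4852] [array([0.5978, 0.0611]), array([0.5969, 0.0608])]
[258.5311 253.4172] [array([0.485, 0.058]), array([0.4868, 0.0579])]
[234.3972 254.5397] [array([0.4837, 0.1094]), array([0.4855, 0.108 ])]
[-0.1781 -0.005   0.1089] 913 0.0005983134279393676 0.02335164457033123
[array([0.6498, 0.0594, 0.063 ])]
```

The wedge slopes down towards +x, so its thin end already faces the foot. Its centre line is at y≈0.085, and the foot axis is at about (0.660, 0.048). I'll set the tool straight and go to the corner with the fingers shut.

```bash
python3 -m crank '[{"grip":1,"offset":[0,0,0],"rotation":[0,0,0.181]},{"grip":1,"offset":[0,0,0],"rotation":[0,0,0.181]},{"grip":1,"offset":[0,0,0],"rotation":[0,0,0.181]},{"grip":1,"offset":[0.56,-0.97,0],"rotation":[0,0,0]},{"grip":1,"offset":[0.56,-0.97,0],"rotation":[0,0,0]}]'
python3 -m crank '[{"grip":1,"offset":[0.56,-0.97,0],"rotation":[0,0,0]},{"grip":1,"offset":[0.56,-0.97,0],"rotation":[0,0,0]},{"grip":1,"offset":[0.56,-0.97,0],"rotation":[0,0,0]},{"grip":1,"offset":[0.56,-0.97,0],"rotation":[0,0,0]},{"grip":1,"offset":[0.56,-0.97,0],"rotation":[0,0,0]}]'
python3 -m crank '[{"grip":1,"offset":[0.56,-0.97,0],"rotation":[0,0,0]},{"grip":1,"offset":[0.56,-0.97,0],"rotation":[0,0,0]},{"grip":1,"offset":[0.56,-0.97,0],"rotation":[0,0,0]},{"grip":1,"offset":[0.56,-0.97,0],"rotation":[0,0,0]},{"grip":1,"offset":[0.56,-0.97,0],"rotation":[0,0,0]}]'
```

```text
t: 1.4
eef_pos: [0.3237, -0.5369, 0.197]
ee_rot: [3.141, -0.005, -0.0]
force: [1.1, 0.1, 0.6]
width: 0.145
grasp_force: 0.0
t: 1.9
eef_pos: [0.4369, -0.3412, 0.1976]
ee_rot: [3.141, 0.0, 0.001]
force: [0.8, 0.2, -0.5]
width: -0.006
grasp_force: 0.0
t: 2.4
eef_pos: [0.5489, -0.1472, 0.1976]
ee_rot: [3.141, 0.0, 0.001]
force: [0.4, -0.2, -0.2]
width: -0.0
grasp_force: 0.0
```

```bash
python3 -m crank '[{"grip":1,"offset":[0.56,-0.97,0],"rotation":[0,0,0]},{"grip":1,"offset":[0.56,-0.97,0],"rotation":[0,0,0]},{"grip":1,"offset":[0.56,-0.97,0],"rotation":[0,0,0]},{"grip":1,"offset":[0.56,-0.97,0],"rotation":[0,0,0]},{"grip":1,"offset":[0.55,-0.98,0],"rotation":[0,0,0]}]'
python3 -m crank '[{"grip":1,"offset":[0,0,0.9],"rotation":[0,0,0]},{"grip":1,"offset":[0,0,0.9],"rotation":[0,0,0]},{"grip":1,"offset":[0,0,0.9],"rotation":[0,0,0]},{"grip":1,"offset":[0,0,0.1],"rotation":[0,0,0]},{"grip":1,"offset":[0,0,0],"rotation":[0,0,0]}]'
python3 - <<'E'
from h import *
p,d=eyes.snapshot("scene");cv2.imwrite("pics/scene1.png",cv2.resize(p[150:280,190:350,::-1],None,fx=4,fy=4))
print(robot.get_obs()["eef_pos"],robot.get_obs()["force"])
E
```

```text
t: 2.9
eef_pos: [0.6605, 0.0471, 0.1974]
ee_rot: [3.141, -0.0, 0.001]
force: [0.8, -0.3, 0.3]
width: -0.002
grasp_force: 0.0
t: 3.4
eef_pos: [0.6594, 0.0456, 0.0848]
ee_rot: [3.141, 0.0, -0.002]
force: [0.7, -0.5, -0.5]
width: 0.002
grasp_force: 0.0
[0.66065962 0.04577411 0.08651161] [ 0.53071661 -0.23672863  0.56234596]
```

View pics/scene1.png

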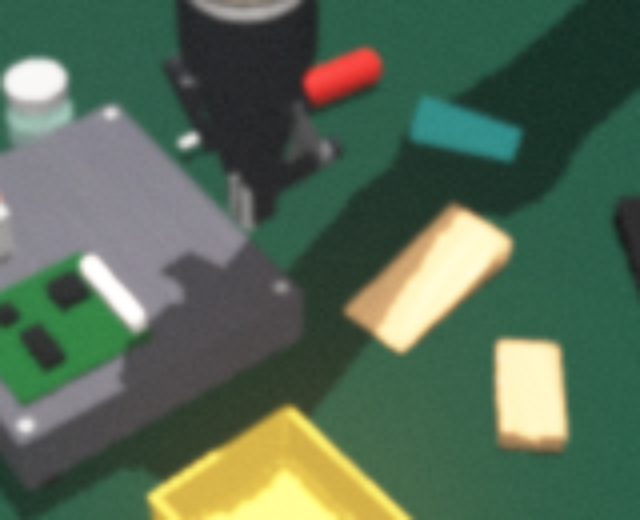

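The fingertips (crop pixel 245,220) hover above the case, inward of the corner screw at (283,287). That matches the target, so I press now.

```bash
python3 -m crank '[{"grip":1,"offset":[0,0,0.25],"rotation":[0,0,0]},{"grip":1,"offset":[0,0,0.15],"rotation":[0,0,0]},{"grip":1,"offset":[0,0,0.1],"rotation":[0,0,0]},{"grip":1,"offset":[0,0,0.1],"rotation":[0,0,0]},{"grip":1,"offset":[0,0,0],"rotation":[0,0,0]}]'
python3 -m crank '[{"grip":1,"offset":[0,0,0.05],"rotation":[0,0,0]},{"grip":1,"offset":[0,0,0.05],"rotation":[0,0,0]},{"grip":1,"offset":[0,0,0.05],"rotation":[0,0,0]}]'
```

```text
t: 3.95
eef_pos: [0.6593, 0.0456, 0.0607]
ee_rot: [3.141, 0.0, -0.001]
force: [-0.7, 0.1, -0.8]
width: 0.001
grasp_force: 0.0
t: 4.25
eef_pos: [0.6598, 0.0457, 0.0552]
ee_rot: [-3.142, -0.001, -0.0]
force: [-0.3, -0.1, -0.5]
width: 0.003
grasp_force: 0.0
```

Run:
```python
from h import *
for i in range(3):
    p,d=eyes.snapshot("scene");o=robot.get_obs();print(o["eef_pos"],o["force"],o["moment"])
cv2.imwrite("pics/scene2.png",cv2.resize(p[170:260,200:300,::-1],None,fx=6,fy=6))
P,d=eyes.snapshot("top");X=cloud("top",d);a=X[75:190,250:370].reshape(-1,3);a=a[(abs(a[:,2]-.06)<.012)]
A=np.c_[a[:,:2],np.ones(len(a))]
for _ in range(6):
    s=np.linalg.lstsq(A,a[:,2],rcond=None)[0];k=abs(A@s-a[:,2])<.003;A=A[k];a=a[k]
print(s)
```

```text
[0.65946122 0.04565469 0.05477846] [-0.4700465   0.60534949 -0.24319329] [ 0.00966976 -0.00634267 -0.04664985]
[0.65944907 0.04560762 0.05491054] [-0.3577173  -0.05620345 -0.36297234] [-0.0355329  -0.01065362 -0.00558787]
[0.65957804 0.04565273 0.05508579] [-0.52193923 -0.38880881  0.78102344] [0.02244315 0.02952578 0.02078393]
[0.00184269 0.00056153 0.06208315]
```

View pics/scene2.png

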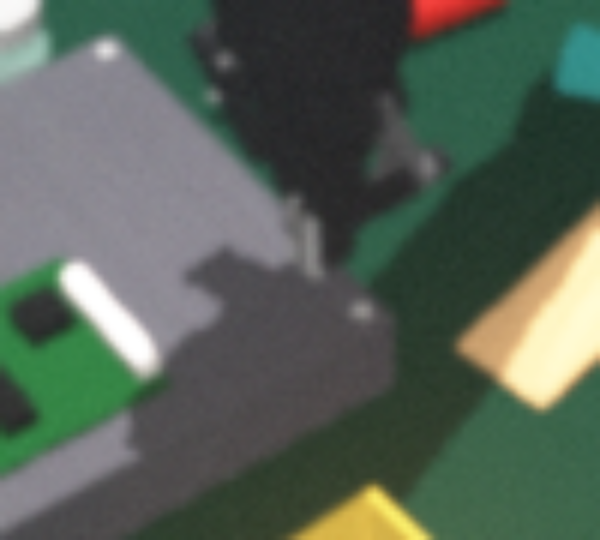

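The fingertips (crop ~320,275) seem to end at the front edge and there is no force. I'll check the projected TCP against the picture and the depth there.

Run:
```python
from h import *
np.set_printoptions(precision=4,suppress=True,linewidth=150)
def proj(c,p):
    m=eyes.camera_model(c);K=np.array(m["camera_matrix"]);q=rot(m).T@(np.array(p)-m["eye"]);return K[0,2]-K[0,0]*q[0]/q[2],K[1,2]+K[1,1]*q[1]/q[2]
P=robot.get_obs()["eef_pos"]
for z in (0,.02,.04,.06): 
    u,v=proj("scene",P+[0,0,z]);print(z,u,v,(u-200)*6,(v-170)*6)
p,d=eyes.snapshot("scene");X=cloud("scene",d)
for v in range(200,224,2): print(v,[tuple(np.round(X[v,u]*1000).astype(int)) for u in range(246,264,3)])
q=[np.array(r["position"])*[512,384] for r in eyes.place_of("scene","corner_top")[:2]];print(q,[atz("scene",*k,.063) for k in q],[X[int(k[1]),int(k[0])] for k in q])
a=X[210:262,150:265].reshape(-1,3);a=a[abs(a[:,2]-.063)<.003];r=cv2.minAreaRect((a[:,:2]*1000).astype(np.float32));print(r,cv2.boxPoints(r))
```

```text
0 252.90729911226907 222.16908727129695 317.44379467361443 313.01452362778167
0.02 252.75792217470774 216.68760790454576 316.54753304824646 280.12564742727454
0.04 252.6042372622398 211.04804472680766 315.62542357343875 246.28826836084596
0.06 252.44605528769046 205.24345906693404 314.67633172614273 211.46075440160422
200 [(np.int64(670), np.int64(35), np.int64(132)), (np.int64(670), np.int64(45), np.int64(139)), (np.int64(675), np.int64(62), np.int64(155)), (np.int64(666), np.int64(62), np.int64(149)), (np.int64(656), np.int64(62), np.int64(142)), (np.int64(654), np.int64(70), np.int64(146))]
202 [(np.int64(588), np.int64(-61), np.int64(0)), (np.int64(669), np.int64(44), np.int64(132)), (np.int64(671), np.int64(57), np.int64(142)), (np.int64(664), np.int64(60), np.int64(140)), (np.int64(662), np.int64(68), np.int64(144)), (np.int64(671), np.int64(87), np.int64(163))]
204 [(np.int64(636), np.int64(-6), np.int64(65)), (np.int64(669), np.int64(44), np.int64(125)), (np.int64(670), np.int64(55), np.int64(133)), (np.int64(667), np.int64(62), np.int64(136)), (np.int64(672), np.int64(78), n
[... 2234 characters left out ...]
64(645), np.int64(59), np.int64(62))]
222 [(np.int64(674), np.int64(36), np.int64(59)), (np.int64(669), np.int64(42), np.int64(60)), (np.int64(665), np.int64(49), np.int64(62)), (np.int64(659), np.int64(52), np.int64(60)), (np.int64(655), np.int64(59), np.int64(63)), (np.int64(650), np.int64(64), np.int64(63))]
[array([256.4096, 220.4928]), array([208.2816, 228.288 ])] [array([0.6543, 0.0529, 0.063 ]), array([ 0.7561, -0.0097,  0.063 ])] [array([0.654 , 0.051 , 0.0631]), array([ 0.7563, -0.0104,  0.0636])]
((727.6356201171875, -38.36509704589844), (200.7582244873047, 200.412109375), 82.2822494506836) [[ 614.8571 -124.3779]
 [ 813.4537 -151.2919]
 [ 840.4142   47.6478]
 [ 641.8175   74.5617]]
```

The depth shows the case top directly below the visible fingertips, so the real tips end about 23 mm above the reported TCP. The x and y agree. I'll keep going down and watch the force.

```bash
python3 -m crank '[{"grip":1,"offset":[0,0,0.1],"rotation":[0,0,0]},{"grip":1,"offset":[0,0,0.1],"rotation":[0,0,0]},{"grip":1,"offset":[0,0,0],"rotation":[0,0,0]}]'
python3 -m crank '[{"grip":1,"offset":[0,0,0.1],"rotation":[0,0,0]},{"grip":1,"offset":[0,0,0.05],"rotation":[0,0,0]},{"grip":1,"offset":[0,0,0],"rotation":[0,0,0]}]'
```

```text
t: 4.85
eef_pos: [0.659, 0.0455, 0.0463]
ee_rot: [3.141, 0.0, -0.002]
force: [-0.4, 0.4, 1.0]
width: 0.0
grasp_force: 0.0
t: 5.15
eef_pos: [0.6593, 0.0456, 0.0407]
ee_rot: [3.141, 0.001, -0.001]
force: [0.1, 0.0, 0.2]
width: 0.004
grasp_force: 0.0
```

```bash
python3 -m crank '[{"grip":1,"offset":[0,0,0.05],"rotation":[0,0,0]},{"grip":1,"offset":[0,0,0.05],"rotation":[0,0,0]},{"grip":1,"offset":[0,0,0],"rotation":[0,0,0]}]'
python3 -m crank '[{"grip":1,"offset":[0,0,0.05],"rotation":[0,0,0]},{"grip":1,"offset":[0,0,0],"rotation":[0,0,0]}]'
```

```text
t: 5.45
eef_pos: [0.6594, 0.0456, 0.0369]
ee_rot: [3.141, 0.0, -0.001]
force: [-0.4, -0.6, 0.2]
width: 0.002
grasp_force: 0.0
t: 5.65
eef_pos: [0.6595, 0.0457, 0.035]
ee_rot: [3.141, 0.001, -0.001]
force: [-0.1, 0.7, -0.9]
width: 0.001
grasp_force: 0.0
```

Run:
```python
from h import *
p,d=eyes.snapshot("scene");X=cloud("scene",d);cv2.imwrite("pics/scene3.png",cv2.resize(p[180:250,210:300,::-1],None,fx=8,fy=8,interpolation=cv2.INTER_CUBIC))
for v in range(210,232,2): print(v,[tuple(np.round(X[v,u]*1000).astype(int).tolist()) for u in range(244,268,4)])
```

```text
210 [(652, 4, 63), (669, 40, 101), (671, 57, 115), (670, 69, 124), (671, 84, 136), (671, 97, 145)]
212 [(656, 9, 62), (667, 37, 90), (671, 56, 108), (672, 71, 120), (671, 84, 129), (578, 1, -1)]
214 [(661, 14, 62), (666, 35, 82), (669, 54, 98), (661, 59, 96), (589, -3, -4), (585, 9, 2)]
216 [(665, 19, 62), (659, 27, 63), (668, 52, 89), (662, 60, 90), (596, 4, -2), (588, 12, -1)]
218 [(671, 26, 64), (664, 32, 63), (669, 53, 83), (664, 62, 86), (642, 53, 63), (595, 19, 1)]
220 [(675, 30, 62), (667, 36, 61), (668, 52, 75), (654, 51, 63), (647, 58, 63), (598, 21, -3)]
222 [(678, 34, 61), (672, 41, 61), (667, 51, 65), (656, 53, 59), (652, 64, 64), (645, 70, 64)]
224 [(684, 40, 63), (676, 45, 60), (670, 53, 62), (664, 61, 64), (656, 67, 62), (646, 71, 58)]
226 [(687, 43, 61), (682, 52, 64), (674, 58, 63), (668, 66, 64), (658, 70, 59), (647, 72, 52)]
228 [(693, 50, 63), (685, 55, 61), (677, 62, 60), (670, 68, 60), (659, 70, 53), (646, 72, 44)]
230 [(697, 55, 63), (690, 62, 63), (682, 67, 61), (670, 67, 51), (659, 70, 45), (646, 72, 36)]
```

View pics/scene3.png

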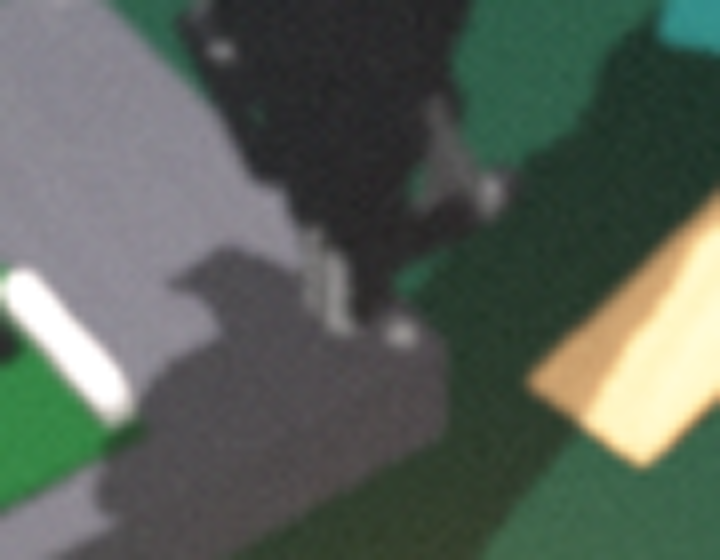

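The tips (crop ~345,330) are now just above the case top, about 10 mm inward of the screw at (400,332). Contact is close.

```bash
python3 -m crank '[{"grip":1,"offset":[0,0,0.05],"rotation":[0,0,0]},{"grip":1,"offset":[0,0,0.05],"rotation":[0,0,0]},{"grip":1,"offset":[0,0,0],"rotation":[0,0,0]}]'
python3 -m crank '[{"grip":1,"offset":[0,0,0.05],"rotation":[0,0,0]},{"grip":1,"offset":[0,0,0.05],"rotation":[0,0,0]},{"grip":1,"offset":[0,0,0],"rotation":[0,0,0]}]'
```

```text
t: 6.0
eef_pos: [0.6594, 0.0456, 0.0308]
ee_rot: [3.141, 0.0, -0.001]
force: [-0.4, -0.1, -0.2]
width: -0.003
grasp_force: 0.0
t: 6.3
eef_pos: [0.6593, 0.0463, 0.0273]
ee_rot: [-3.141, -0.001, 0.001]
force: [-2.5, 0.5, 4.3]
width: -0.002
grasp_force: 2.0
```

```bash
python3 -m crank '[{"grip":1,"offset":[0,0,0.05],"rotation":[0,0,0]},{"grip":1,"offset":[0,0,0.05],"rotation":[0,0,0]}]'
python3 -m crank '[{"grip":1,"offset":[0,0,0.05],"rotation":[0,0,0]},{"grip":1,"offset":[0,0,0],"rotation":[0,0,0]}]'
python3 - <<'E'
from h import *
P,d=eyes.snapshot("top");X=cloud("top",d);a=X[75:190,250:370].reshape(-1,3);a=a[(abs(a[:,2]-.06)<.012)]
A=np.c_[a[:,:2],np.ones(len(a))]
for _ in range(6):
    s=np.linalg.lstsq(A,a[:,2],rcond=None)[0];k=abs(A@s-a[:,2])<.003;A=A[k];a=a[k]
print(s,robot.get_obs()["force"])
E
```

```text
t: 6.5
eef_pos: [0.6593, 0.047, 0.0237]
ee_rot: [-3.14, -0.002, 0.001]
force: [-3.3, 2.7, 5.7]
width: 0.005
grasp_force: 2.6
t: 6.7
eef_pos: [0.6594, 0.0471, 0.0227]
ee_rot: [-3.14, -0.002, 0.0]
force: [-4.9, 2.2, 11.0]
width: -0.0
grasp_force: 5.7
[ 0.03996846 -0.04067743  0.03285478] [-5.84989773  3.04067115 10.80133568]
```

The unit rocked: tilt is about 0.057 rad and the corner bottomed out, so the gap is roughly 6–7 mm. The tips first touched at a reported z of about 0.029, so I take the true tip height as the reported z plus about 33 mm. Now I retreat, go beside the wedge and look from above.

```bash
python3 -m crank '[{"grip":1,"offset":[0,0,-0.2],"rotation":[0,0,0]},{"grip":1,"offset":[0,0,-0.6],"rotation":[0,0,0]},{"grip":1,"offset":[0,0,-0.7],"rotation":[0,0,0]},{"grip":1,"offset":[-0.85,-0.53,0],"rotation":[0,0,0]},{"grip":1,"offset":[-0.85,-0.53,0],"rotation":[0,0,0]}]'
python3 -m crank '[{"grip":1,"offset":[-0.85,-0.53,0],"rotation":[0,0,0]},{"grip":1,"offset":[-0.85,-0.53,0],"rotation":[0,0,0]},{"grip":1,"offset":[0,0,0],"rotation":[0,0,0]}]'
python3 - <<'E'
from h import *
np.set_printoptions(precision=4,suppress=True)
p,d=eyes.snapshot("scene");X=cloud("scene",d);cv2.imwrite("pics/scene4.png",cv2.resize(p[150:260,220:350,::-1],None,fx=5,fy=5,interpolation=cv2.INTER_CUBIC))
a=X[200:262,150:270].reshape(-1,3);a=a[abs(a[:,2]-.063)<.003];r=cv2.minAreaRect((a[:,:2]*1000).astype(np.float32));print(r,cv2.boxPoints(r))
print(robot.get_obs()["eef_pos"],robot.get_obs()["force"])
E
```

```text
t: 7.25
eef_pos: [0.5927, 0.087, 0.0821]
ee_rot: [3.141, -0.005, 0.006]
force: [-0.9, 1.4, 0.2]
width: 0.0
grasp_force: 0.0
t: 7.55
eef_pos: [0.519, 0.1334, 0.081]
ee_rot: [-3.141, -0.011, 0.004]
force: [0.6, 0.7, -0.1]
width: -0.0
grasp_force: 0.0
((726.0333251953125, -47.95414733886719), (219.51573181152344, 200.830322265625), 82.20525360107422) [[ 611.6601 -143.0791]
 [ 810.6348 -170.3167]
 [ 840.4066   47.1708]
 [ 641.4318   74.4084]]
[0.522  0.1316 0.0814] [ 0.3757 -0.3622 -0.2091]
```

View pics/scene4.png

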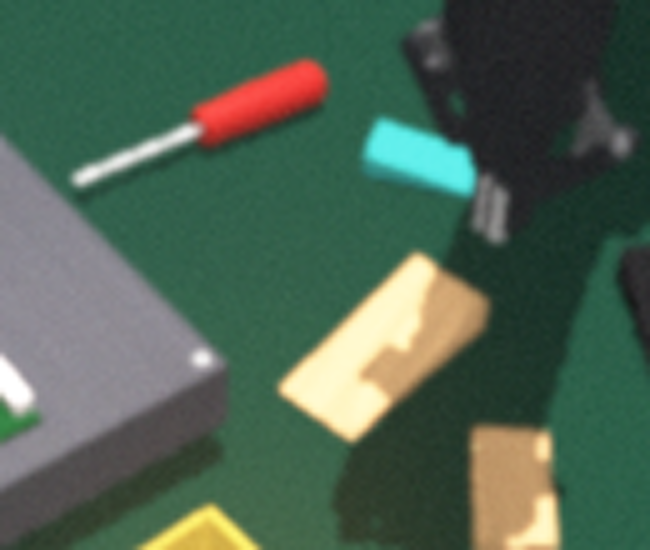

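The fingers (tip at crop ~495,240) stand high above the gap between the wedge's left side and the small decoy, and the unit has not moved. I descend beside the wedge in stages.

```bash
python3 -m crank '[{"grip":1,"offset":[0,0,0.8],"rotation":[0,0,0]},{"grip":1,"offset":[0,0,0.7],"rotation":[0,0,0]},{"grip":1,"offset":[0,0,0.3],"rotation":[0,0,0]},{"grip":1,"offset":[0,0,0.1],"rotation":[0,0,0]},{"grip":1,"offset":[0,0,0],"rotation":[0,0,0]}]'
python3 -m crank '[{"grip":1,"offset":[0,0,0.1],"rotation":[0,0,0]},{"grip":1,"offset":[0,0,0.1],"rotation":[0,0,0]},{"grip":1,"offset":[0,0,0.1],"rotation":[0,0,0]},{"grip":1,"offset":[0,0,0],"rotation":[0,0,0]}]'
python3 - <<'E'
from h import *
p,d=eyes.snapshot("scene");cv2.imwrite("pics/scene5.png",cv2.resize(p[150:260,220:350,::-1],None,fx=5,fy=5,interpolation=cv2.INTER_CUBIC))
E
```

```text
t: 8.1
eef_pos: [0.5244, 0.1301, 0.0052]
ee_rot: [3.141, -0.001, 0.001]
force: [0.1, -0.0, 0.9]
width: 0.001
grasp_force: 0.0
t: 8.5
eef_pos: [0.5234, 0.1303, -0.007]
ee_rot: [3.141, 0.001, -0.001]
force: [0.5, 0.7, 0.4]
width: 0.002
grasp_force: 0.0
```

View pics/scene5.png

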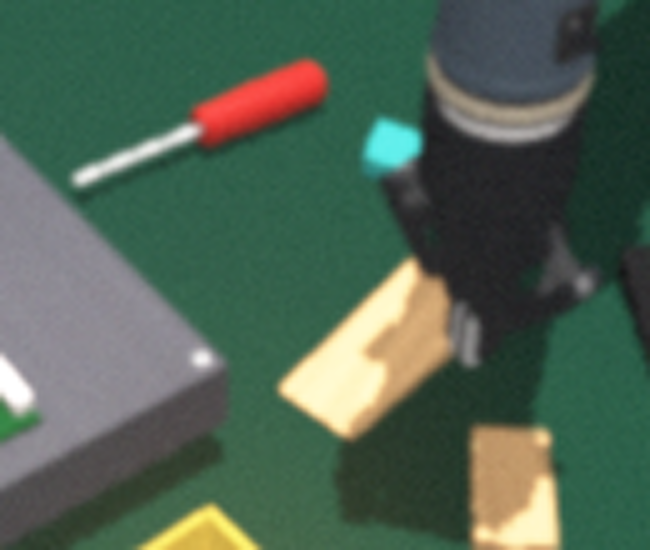

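The tips (crop ~470,362) hang in the gap beside the wedge's left side, so I go lower.

```bash
python3 -m crank '[{"grip":1,"offset":[0,0,0.1],"rotation":[0,0,0]},{"grip":1,"offset":[0,0,0.1],"rotation":[0,0,0]},{"grip":1,"offset":[0,0,0.1],"rotation":[0,0,0]},{"grip":1,"offset":[0,0,0],"rotation":[0,0,0]}]'
python3 -m crank '[{"grip":1,"offset":[0,0.2,0.1],"rotation":[0,0,0]},{"grip":1,"offset":[0,0.2,0],"rotation":[0,0,0]},{"grip":1,"offset":[0,0,0],"rotation":[0,0,0]}]'
```

```text
t: 8.95
eef_pos: [0.5231, 0.1302, -0.0195]
ee_rot: [3.141, 0.001, -0.002]
force: [-0.2, 0.2, 1.4]
width: 0.001
grasp_force: 0.0
t: 9.25
eef_pos: [0.5235, 0.1122, -0.023]
ee_rot: [3.14, -0.004, -0.001]
force: [-0.7, 0.3, 0.3]
width: -0.001
grasp_force: 0.0
```

```bash
cat > w.py <<'E'
from h import *
np.set_printoptions(precision=4,suppress=True)
for c in("top","scene"):
    P,d=eyes.snapshot(c);X=cloud(c,d);hsv=cv2.cvtColor(P,cv2.COLOR_RGB2HSV)
    m=((hsv[...,0]>8)&(hsv[...,0]<25)&(hsv[...,1]>40)&(hsv[...,1]<170)&(hsv[...,2]>90)).astype(np.uint8)
    m&=((X[...,0]>.46)&(X[...,0]<.70)&(X[...,1]>0)&(X[...,1]<.20)&(X[...,2]<.035)).astype(np.uint8)
    n,L,st,ce=cv2.connectedComponentsWithStats(m)
    for i in range(1,n):
        if st[i,4]<60: continue
        w=X[cv2.erode((L==i).astype(np.uint8),np.ones((2,2)))>0]
        print(c,len(w),"mean",w.mean(0))
        for x in np.arange(.48,.69,.02):
            s=w[abs(w[:,0]-x)<.006]
            if len(s)>5: print("  x %.2f y %.3f..%.3f z %.3f"%(x,*np.percentile(s[:,1],[3,97]),np.median(s[:,2])))
        print("  x range",np.percentile(w[:,0],[1,99]))
E
python3 w.py
```

```text
top 163 mean [0.5658 0.0826 0.0077]
  x 0.54 y 0.058..0.074 z 0.013
  x 0.56 y 0.077..0.087 z 0.009
  x 0.58 y 0.085..0.104 z 0.005
  x range [0.5351 0.5932]
top 33 mean [0.5787 0.0633 0.0057]
  x 0.58 y 0.062..0.066 z 0.005
  x range [0.5609 0.5926]
top 53 mean [0.5688 0.1809 0.0086]
  x 0.56 y 0.172..0.185 z 0.007
  x 0.58 y 0.181..0.187 z 0.010
  x range [0.5595 0.5818]
scene 357 mean [0.548  0.0883 0.0095]
  x 0.52 y 0.063..0.093 z 0.015
  x 0.54 y 0.060..0.107 z 0.011
  x 0.56 y 0.086..0.109 z 0.007
  x 0.58 y 0.090..0.109 z 0.004
  x range [0.5081 0.594 ]
scene 141 mean [0.5542 0.1792 0.0051]
  x 0.52 y 0.178..0.187 z 0.001
  x 0.54 y 0.159..0.184 z 0.002
  x 0.56 y 0.169..0.190 z 0.006
  x 0.58 y 0.182..0.194 z 0.009
  x range [0.5247 0.5921]
```

Run:
```python
from h import *
p,d=eyes.snapshot("scene");X=cloud("scene",d);print(robot.get_obs()["force"])
for v in range(206,236,2): print(v,[tuple(np.round(X[v,u]*1000).astype(int).tolist())+tuple((p[v,u]).tolist()) for u in range(300,322,4)])
```

```text
[-0.1922741   0.5499544  -0.76153444]
206 [(536, 91, 59, 138, 109, 78), (536, 104, 67, 43, 43, 43), (523, 106, 60, 41, 41, 41), (538, 130, 89, 39, 38, 39), (532, 138, 91, 36, 37, 38), (450, 93, -1, 29, 52, 44)]
208 [(510, 71, 18, 197, 156, 107), (536, 105, 61, 57, 52, 47), (526, 110, 58, 41, 40, 41), (539, 131, 83, 38, 39, 39), (515, 126, 62, 37, 40, 40), (455, 97, -2, 36, 48, 43)]
210 [(512, 73, 13, 198, 156, 107), (539, 108, 58, 103, 85, 66), (531, 114, 57, 37, 37, 37), (537, 131, 74, 35, 33, 37), (522, 132, 64, 41, 41, 43), (517, 141, 67, 37, 38, 37)]
212 [(519, 79, 15, 209, 167, 117), (513, 88, 18, 135, 110, 85), (536, 119, 57, 56, 56, 56), (535, 130, 65, 40, 38, 40), (530, 139, 68, 37, 38, 40), (535, 154, 83, 35, 37, 39)]
214 [(524, 84, 15, 215, 172, 119), (531, 103, 33, 120, 103, 87), (533, 117, 47, 97, 98, 94), (533, 130, 56, 41, 42, 42), (535, 144, 68, 37, 37, 41), (533, 154, 74, 39, 40, 40)]
216 [(529, 89, 14, 214, 172, 120), (529, 102, 24, 122, 106, 93), (534, 118, 40, 133, 132, 130), (531, 129, 46, 41, 41, 41), (536, 144, 62, 35, 39, 38), (479, 118, -1, 35, 49, 43)]
218 [(
[... 859 characters left out ...]
 -1, 32, 55, 42)]
228 [(549, 108, -3, 52, 62, 47), (545, 119, 3, 36, 57, 44), (534, 123, -2, 33, 54, 41), (528, 131, -1, 31, 55, 42), (520, 138, -1, 31, 56, 43), (515, 148, 2, 33, 57, 44)]
230 [(556, 114, 0, 38, 58, 44), (548, 121, -1, 36, 57, 44), (541, 129, 0, 33, 57, 43), (533, 136, -1, 34, 56, 44), (525, 143, -1, 32, 53, 41), (518, 150, -1, 34, 56, 42)]
232 [(561, 119, 0, 38, 58, 44), (551, 124, -3, 39, 58, 45), (546, 133, 0, 32, 55, 40), (537, 140, -2, 35, 58, 44), (530, 148, -1, 36, 57, 45), (522, 154, -2, 34, 58, 46)]
234 [(565, 123, -2, 40, 59, 46), (557, 130, -2, 40, 58, 46), (553, 139, 2, 35, 55, 42), (545, 146, 2, 36, 57, 45), (536, 152, -1, 64, 70, 52), (530, 161, 2, 54, 66, 49)]
```

The tip is roughly 10–15 mm above the bench and just reaching the wedge's side. I go a little lower and push on.

```bash
python3 -m crank '[{"grip":1,"offset":[0,-0.1,0.1],"rotation":[0,0,0]},{"grip":1,"offset":[0,0,0.05],"rotation":[0,0,0]},{"grip":1,"offset":[0,0.2,0],"rotation":[0,0,0]},{"grip":1,"offset":[0,0.2,0],"rotation":[0,0,0]},{"grip":1,"offset":[0,0,0],"rotation":[0,0,0]}]'; python3 w.py
```

```text
t: 9.9
eef_pos: [0.5236, 0.1002, -0.0289]
ee_rot: [3.14, -0.004, -0.001]
force: [-0.7, 0.1, -0.7]
width: -0.003
grasp_force: 0.0
top 71 mean [0.5604 0.0508 0.0095]
  x 0.54 y 0.045..0.056 z 0.013
  x 0.58 y 0.049..0.056 z 0.005
  x range [0.5348 0.5943]
top 77 mean [0.5825 0.0811 0.0047]
  x 0.58 y 0.072..0.089 z 0.005
  x range [0.5662 0.593 ]
scene 303 mean [0.5499 0.0765 0.009 ]
  x 0.52 y 0.051..0.082 z 0.015
  x 0.54 y 0.049..0.091 z 0.011
  x 0.56 y 0.074..0.095 z 0.006
  x 0.58 y 0.076..0.098 z 0.004
  x range [0.5122 0.595 ]
scene 76 mean [0.5513 0.1744 0.0036]
  x 0.52 y 0.171..0.187 z 0.000
  x 0.54 y 0.158..0.196 z 0.002
  x 0.56 y 0.166..0.178 z 0.005
  x 0.58 y 0.179..0.188 z 0.009
  x range [0.5233 0.5924]
```

```bash
python3 -m crank '[{"grip":1,"offset":[0,0.2,0],"rotation":[0,0,0]},{"grip":1,"offset":[0,0.2,0],"rotation":[0,0,0]},{"grip":1,"offset":[0,0.15,0],"rotation":[0,0,0]},{"grip":1,"offset":[0,0,0],"rotation":[0,0,0]}]'; python3 w.py
```

```text
t: 10.4
eef_pos: [0.5237, 0.0788, -0.0288]
ee_rot: [3.141, -0.003, -0.0]
force: [-0.2, 1.1, -0.0]
width: -0.0
grasp_force: 0.0
top 28 mean [0.5866 0.0386 0.0058]
  x 0.58 y 0.032..0.039 z 0.006
  x 0.60 y 0.042..0.046 z 0.005
  x range [0.5714 0.5984]
scene 339 mean [0.5536 0.0579 0.0086]
  x 0.52 y 0.029..0.060 z 0.015
  x 0.54 y 0.024..0.071 z 0.011
  x 0.56 y 0.054..0.077 z 0.007
  x 0.58 y 0.056..0.084 z 0.004
  x 0.60 y 0.040..0.079 z 0.001
  x range [0.5138 0.6012]
scene 37 mean [0.5491 0.1769 0.0039]
  x 0.54 y 0.157..0.197 z 0.002
  x range [0.5239 0.5929]
```

```bash
python3 -m crank '[{"grip":1,"offset":[0,-0.2,0],"rotation":[0,0,0]},{"grip":1,"offset":[0,0,-0.9],"rotation":[0,0,0]},{"grip":1,"offset":[0,0,-0.9],"rotation":[0,0,0]},{"grip":1,"offset":[-0.9,0.5,0],"rotation":[0,0,0]},{"grip":1,"offset":[-0.9,0.5,0],"rotation":[0,0,0]}]'
python3 - <<'E'
from h import *
np.set_printoptions(precision=4,suppress=True)
P,d=eyes.snapshot("top");cv2.imwrite("pics/top1.png",cv2.resize(P[140:300,170:330,::-1],None,fx=3.5,fy=3.5))
print(robot.get_obs()["eef_pos"])
E
python3 w.py
```

```text
t: 11.0
eef_pos: [0.4525, 0.0497, 0.0444]
ee_rot: [-3.141, -0.004, -0.006]
force: [0.0, -0.1, 0.4]
width: -0.002
grasp_force: 0.0
[0.4423 0.0445 0.0423]
top 30 mean [0.5854 0.038  0.0057]
  x 0.58 y 0.033..0.039 z 0.007
  x 0.60 y 0.040..0.046 z 0.004
  x range [0.5672 0.5986]
top 509 mean [0.5308 0.0476 0.0146]
  x 0.50 y 0.023..0.052 z 0.020
  x 0.52 y 0.027..0.058 z 0.017
  x 0.54 y 0.037..0.066 z 0.013
  x 0.56 y 0.046..0.069 z 0.009
  x 0.58 y 0.053..0.070 z 0.006
  x range [0.4914 0.5884]
scene 303 mean [0.5272 0.0522 0.0131]
  x 0.50 y 0.023..0.060 z 0.019
  x 0.52 y 0.032..0.066 z 0.015
  x 0.54 y 0.038..0.072 z 0.011
  x 0.56 y 0.053..0.078 z 0.008
  x 0.60 y 0.038..0.071 z 0.002
  x range [0.4896 0.5999]
scene 40 mean [0.5516 0.1791 0.0041]
  x 0.54 y 0.157..0.200 z 0.001
  x range [0.5244 0.594 ]
```

View pics/top1.png

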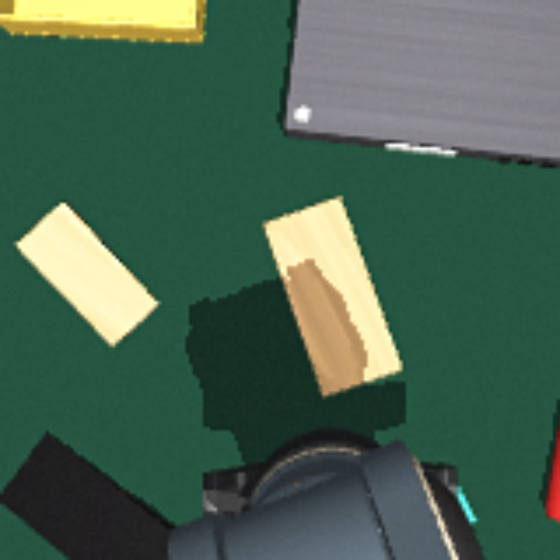

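The wedge moved across but turned about 18° counterclockwise (thin end at crop 303,211, thick end at 362,383). I'll push its left side near the thin end to turn it back.

```bash
python3 -m crank '[{"grip":1,"offset":[0.98,-0.5,0],"rotation":[0,0,0]},{"grip":1,"offset":[0.98,-0.5,0],"rotation":[0,0,0]},{"grip":1,"offset":[0.98,-0.5,0],"rotation":[0,0,0]},{"grip":1,"offset":[0,0,0.8],"rotation":[0,0,0]},{"grip":1,"offset":[0,0,0.6],"rotation":[0,0,0]}]'
python3 -m crank '[{"grip":1,"offset":[0,0,0.2],"rotation":[0,0,0]},{"grip":1,"offset":[0,0,0.1],"rotation":[0,0,0]},{"grip":1,"offset":[0,0,0.05],"rotation":[0,0,0]},{"grip":1,"offset":[0,0,0],"rotation":[0,0,0]}]'
python3 w.py
```

```text
t: 11.65
eef_pos: [0.5716, 0.1113, -0.0138]
ee_rot: [-3.14, -0.004, -0.004]
force: [-0.1, 0.0, -1.3]
width: -0.001
grasp_force: 0.0
t: 12.05
eef_pos: [0.5701, 0.1088, -0.0259]
ee_rot: [-3.141, -0.001, -0.003]
force: [-0.0, 0.6, -0.4]
width: 0.001
grasp_force: 0.0
top 26 mean [0.586  0.0381 0.006 ]
  x 0.58 y 0.033..0.039 z 0.007
  x range [0.5681 0.5984]
top 101 mean [0.5264 0.0316 0.0163]
  x 0.50 y 0.017..0.025 z 0.021
  x 0.52 y 0.024..0.033 z 0.017
  x 0.54 y 0.033..0.043 z 0.014
  x range [0.5013 0.5536]
scene 136 mean [0.5772 0.0691 0.004 ]
  x 0.56 y 0.064..0.078 z 0.007
  x 0.58 y 0.057..0.084 z 0.004
  x 0.60 y 0.045..0.070 z 0.001
  x range [0.5513 0.6013]
scene 33 mean [0.5495 0.1776 0.0043]
  x range [0.5231 0.5883]
```

```bash
python3 -m crank '[{"grip":1,"offset":[-0.2,0,0.1],"rotation":[0,0,0]},{"grip":1,"offset":[0,0,0.05],"rotation":[0,0,0]},{"grip":1,"offset":[0,0.2,0],"rotation":[0,0,0]},{"grip":1,"offset":[0,0.2,0],"rotation":[0,0,0]},{"grip":1,"offset":[0,0,0],"rotation":[0,0,0]}]'
python3 -m crank '[{"grip":1,"offset":[0,0.2,0],"rotation":[0,0,0]},{"grip":1,"offset":[0,0.2,0],"rotation":[0,0,0]},{"grip":1,"offset":[0,0,0],"rotation":[0,0,0]}]'
python3 w.py
```

```text
t: 12.65
eef_pos: [0.5615, 0.0899, -0.0328]
ee_rot: [3.14, -0.004, -0.0]
force: [0.6, -0.1, -0.1]
width: 0.007
grasp_force: 0.0
t: 12.95
eef_pos: [0.5615, 0.0746, -0.0327]
ee_rot: [3.141, -0.003, 0.0]
force: [-0.0, -0.6, -0.5]
width: -0.001
grasp_force: 0.1
scene 209 mean [0.5742 0.0452 0.0051]
  x 0.56 y 0.019..0.058 z 0.008
  x 0.58 y 0.021..0.069 z 0.004
  x 0.60 y 0.040..0.059 z 0.002
  x range [0.5478 0.5978]
scene 40 mean [0.5514 0.1788 0.0042]
  x 0.54 y 0.157..0.199 z 0.002
  x range [0.5228 0.5941]
```

```bash
python3 -m crank '[{"grip":1,"offset":[0,-0.2,0],"rotation":[0,0,0]},{"grip":1,"offset":[0,0,-0.9],"rotation":[0,0,0]},{"grip":1,"offset":[0,0,-0.9],"rotation":[0,0,0]},{"grip":1,"offset":[-0.9,0.25,0],"rotation":[0,0,0]},{"grip":1,"offset":[-0.9,0.25,0],"rotation":[0,0,0]}]'
python3 -m crank '[{"grip":1,"offset":[-0.95,0.25,0],"rotation":[0,0,0]},{"grip":1,"offset":[0,0,0],"rotation":[0,0,0]}]'
python3 - <<'E'
from h import *
np.set_printoptions(precision=4,suppress=True)
P,d=eyes.snapshot("top");X=cloud("top",d);hsv=cv2.cvtColor(P,cv2.COLOR_RGB2HSV)
m=((hsv[...,0]>8)&(hsv[...,0]<25)&(hsv[...,1]>40)&(hsv[...,1]<170)&(hsv[...,2]>90)&(X[...,0]>.46)&(X[...,0]<.64)&(X[...,1]>-.02)&(X[...,1]<.13)&(X[...,2]<.035)).astype(np.uint8)
v,u=np.nonzero(m);r=cv2.minAreaRect(np.c_[u,v].astype(np.float32));b=cv2.boxPoints(r);print(len(u),r)
for q in b: print(q,atz("top",*q,.002)[:2],atz("top",*q,.022)[:2])
E
python3 w.py
```

```text
t: 13.55
eef_pos: [0.4899, 0.0658, 0.0404]
ee_rot: [-3.14, -0.003, -0.005]
force: [-0.8, 0.3, -0.1]
width: 0.001
grasp_force: 0.0
t: 13.75
eef_pos: [0.4445, 0.0532, 0.0384]
ee_rot: [3.139, 0.002, -0.011]
force: [0.3, -0.4, -0.7]
width: -0.0
grasp_force: 0.0
725 ((269.8576965332031, 225.31155395507812), (52.798885345458984, 23.76827049255371), 74.74488067626953)
[251.4462 202.9693] [0.5927 0.0711] [0.5918 0.0706]
[274.3769 196.7154] [0.6051 0.0216] [0.604  0.0223]
[288.2692 247.6539] [ 0.4959 -0.0055] [ 0.4975 -0.0041]
[265.3385 253.9077] [0.4837 0.0436] [0.4855 0.0438]
top 32 mean [0.5827 0.023  0.0061]
  x 0.58 y 0.019..0.025 z 0.007
  x range [0.5642 0.596 ]
top 413 mean [0.5336 0.0383 0.0138]
  x 0.50 y 0.011..0.044 z 0.019
  x 0.52 y 0.017..0.050 z 0.017
  x 0.54 y 0.024..0.055 z 0.013
  x 0.56 y 0.032..0.058 z 0.008
  x 0.58 y 0.040..0.055 z 0.006
  x range [0.4894 0.5902]
scene 181 mean [0.5266 0.0496 0.0113]
  x 0.50 y 0.038..0.052 z 0.018
  x 0.52 y 0.038..0.057 z 0.014
  x 0.54 y 0.047..0.061 z 0.010
  x 0.56 y 0.026..0.065 z 0.007
  x range [0.4854 0.596 ]
scene 40 mean [0.5494 0.1783 0.0036]
  x 0.54 y 0.156..0.200 z 0.001
  x range [0.5227 0.5953]
```

The thin end's middle is at (0.599, 0.046), the thick end's at (0.491, 0.019), and the yaw is about 14°. Pushing the thick end with the tool yawed +8° should straighten it and carry it under the foot at (0.659, 0.049).

```bash
python3 -m crank '[{"grip":1,"offset":[0.2,0.7,0],"rotation":[0,0,0]},{"grip":1,"offset":[0,0,0.2],"rotation":[0,0,-0.178]},{"grip":1,"offset":[0,0,0.8],"rotation":[0,0,0]},{"grip":1,"offset":[0,0,0.5],"rotation":[0,0,0]},{"grip":1,"offset":[0,0,0.1],"rotation":[0,0,0]}]'
python3 -m crank '[{"grip":1,"offset":[0,0,0],"rotation":[0,0,0]}]'
```

```text
t: 14.4
eef_pos: [0.4592, 0.027, -0.0267]
ee_rot: [-3.133, -0.221, 0.004]
force: [-1.1, 0.3, -0.1]
width: -0.003
grasp_force: 0.0
t: 14.5
eef_pos: [0.46, 0.0271, -0.0252]
ee_rot: [-3.133, -0.221, 0.001]
force: [0.3, 0.4, 0.2]
width: 0.002
grasp_force: 0.0
```

```bash
python3 -m crank '[{"grip":1,"offset":[0.25,0,0],"rotation":[0,0,0]},{"grip":1,"offset":[0.25,0,0],"rotation":[0,0,0]},{"grip":1,"offset":[0.25,0,0],"rotation":[0,0,0]},{"grip":1,"offset":[0.25,0,0],"rotation":[0,0,0]},{"grip":1,"offset":[0,0,0],"rotation":[0,0,0]}]'
python3 -m crank '[{"grip":1,"offset":[0.2,0,0],"rotation":[0,0,0]},{"grip":1,"offset":[0.2,0,0],"rotation":[0,0,0]},{"grip":1,"offset":[0,0,0],"rotation":[0,0,0]}]'
cat > w2.py <<'E'
from h import *
np.set_printoptions(precision=4,suppress=True)
P,d=eyes.snapshot("top");X=cloud("top",d);hsv=cv2.cvtColor(P,cv2.COLOR_RGB2HSV)
m=((hsv[...,0]>8)&(hsv[...,0]<25)&(hsv[...,1]>40)&(hsv[...,1]<170)&(hsv[...,2]>90)&(X[...,0]>.46)&(X[...,0]<.66)&(X[...,1]>-.02)&(X[...,1]<.13)&(X[...,2]<.035)).astype(np.uint8)
v,u=np.nonzero(m);print(len(u))
if len(u)>20:
    r=cv2.minAreaRect(np.c_[u,v].astype(np.float32));print(r)
    for q in cv2.boxPoints(r): print(q,atz("top",*q,.002)[:2],atz("top",*q,.022)[:2])
E
python3 w2.py; python3 w.py; python3 -c "
from h import *
p,d=eyes.snapshot('scene');cv2.imwrite('pics/s6.png',cv2.resize(p[150:260,220:350,::-1],None,fx=5,fy=5,interpolation=cv2.INTER_CUBIC))"
```

```text
t: 15.0
eef_pos: [0.5015, 0.0325, -0.0243]
ee_rot: [-3.133, -0.22, -0.005]
force: [-0.3, -0.5, 0.6]
width: -0.002
grasp_force: 0.0
t: 15.3
eef_pos: [0.5163, 0.0345, -0.0246]
ee_rot: [-3.134, -0.22, -0.003]
force: [-1.1, 0.0, -0.9]
width: 0.006
grasp_force: 0.0
726
((268.9657897949219, 201.39395141601562), (40.70389175415039, 23.557697296142578), 81.57302856445312)
[254.3316 182.9879] [0.6356 0.0641] [0.6337 0.0638]
[277.6349 179.5356] [0.642  0.0138] [0.64   0.0147]
[283.6 219.8] [0.5553 0.003 ] [0.5554 0.0042]
[260.2967 223.2523] [0.5489 0.053 ] [0.5492 0.053 ]
top 576 mean [0.5865 0.0347 0.0116]
  x 0.56 y 0.013..0.051 z 0.016
  x 0.58 y 0.013..0.053 z 0.013
  x 0.60 y 0.019..0.055 z 0.009
  x 0.62 y 0.016..0.048 z 0.005
  x range [0.553  0.6314]
scene 472 mean [0.5691 0.0388 0.0126]
  x 0.54 y 0.010..0.055 z 0.018
  x 0.56 y 0.013..0.057 z 0.015
  x 0.58 y 0.014..0.059 z 0.011
  x 0.60 y 0.014..0.062 z 0.008
  x range [0.5263 0.6298]
scene 36 mean [0.553  0.179  0.0044]
  x 0.54 y 0.159..0.197 z 0.003
  x 0.58 y 0.181..0.190 z 0.009
  x range [0.5229 0.5951]
```

View pics/s6.png

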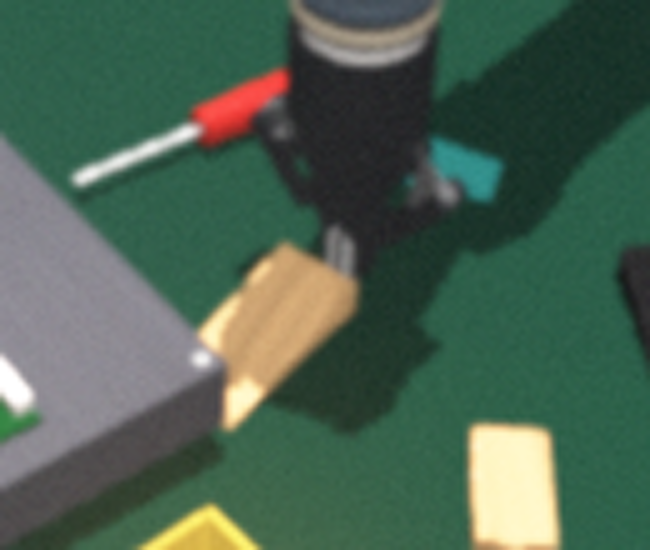

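The wedge is flush with the fingers at about 8° yaw. Its centre line passes near y≈0.046 at the foot, and the thin end is just going under the case (crop 228,425). I push on, in small steps near contact.

```bash
python3 -m crank '[{"grip":1,"offset":[0.2,0,0],"rotation":[0,0,0]},{"grip":1,"offset":[0.2,0,0],"rotation":[0,0,0]},{"grip":1,"offset":[0.2,0,0],"rotation":[0,0,0]},{"grip":1,"offset":[0,0,0],"rotation":[0,0,0]}]'
python3 -m crank '[{"grip":1,"offset":[0.08,0,0],"rotation":[0,0,0]},{"grip":1,"offset":[0.05,0,0],"rotation":[0,0,0]},{"grip":1,"offset":[0,0,0],"rotation":[0,0,0]}]'
python3 -m crank '[{"grip":1,"offset":[0.05,0,0],"rotation":[0,0,0]},{"grip":1,"offset":[0.05,0,0],"rotation":[0,0,0]},{"grip":1,"offset":[0,0,0],"rotation":[0,0,0]}]'
```

```text
t: 15.9
eef_pos: [0.5405, 0.038, -0.0246]
ee_rot: [-3.134, -0.22, -0.003]
force: [0.1, 0.3, -0.1]
width: 0.004
grasp_force: 0.0
t: 16.2
eef_pos: [0.5438, 0.0383, -0.0248]
ee_rot: [3.134, 0.22, 0.0]
force: [0.1, -1.0, -0.4]
width: 0.004
grasp_force: 0.0
t: 16.5
eef_pos: [0.548, 0.0389, -0.0247]
ee_rot: [-3.134, -0.22, -0.001]
force: [0.4, 0.2, 0.7]
width: -0.004
grasp_force: 0.0
```

```bash
python3 -m crank '[{"grip":1,"offset":[0.05,0,0],"rotation":[0,0,0]},{"grip":1,"offset":[0.05,0,0],"rotation":[0,0,0]},{"grip":1,"offset":[0,0,0],"rotation":[0,0,0]}]'
python3 -m crank '[{"grip":1,"offset":[0.05,0,0],"rotation":[0,0,0]},{"grip":1,"offset":[0.05,0,0],"rotation":[0,0,0]},{"grip":1,"offset":[0,0,0],"rotation":[0,0,0]}]'
```

```text
t: 16.8
eef_pos: [0.5521, 0.0395, -0.0247]
ee_rot: [-3.134, -0.22, -0.001]
force: [-0.2, -0.6, 0.1]
width: 0.0
grasp_force: 0.0
t: 17.1
eef_pos: [0.5559, 0.0401, -0.0248]
ee_rot: [-3.134, -0.22, -0.001]
force: [0.1, 0.2, 0.7]
width: 0.002
grasp_force: 0.0
```

```bash
python3 -m crank '[{"grip":1,"offset":[0.05,0,0],"rotation":[0,0,0]},{"grip":1,"offset":[0.05,0,0],"rotation":[0,0,0]},{"grip":1,"offset":[0,0,0],"rotation":[0,0,0]}]'
python3 -m crank '[{"grip":1,"offset":[0.05,0,0],"rotation":[0,0,0]},{"grip":1,"offset":[0.05,0,0],"rotation":[0,0,0]},{"grip":1,"offset":[0,0,0],"rotation":[0,0,0]}]'
python3 w2.py; python3 w.py
```

```text
t: 17.4
eef_pos: [0.5574, 0.0402, -0.0251]
ee_rot: [3.133, 0.22, -0.007]
force: [-5.2, -0.0, 4.9]
width: 0.002
grasp_force: 2.6
t: 17.7
eef_pos: [0.5581, 0.0402, -0.0256]
ee_rot: [3.132, 0.219, -0.017]
force: [-9.5, -0.8, 7.5]
width: -0.001
grasp_force: 5.4
89
((264.1849365234375, 181.49314880371094), (7.841756820678711, 18.024335861206055), 69.44395446777344)
[254.3699 180.9863] [0.6399 0.0639] [0.6379 0.0636]
[271.2466 174.6575] [0.6528 0.0273] [0.6505 0.0279]
[274. 182.] [0.6368 0.0217] [0.6349 0.0224]
[257.1233 188.3288] [0.6239 0.0583] [0.6223 0.0581]
top 66 mean [0.6331 0.0462 0.0106]
  x 0.64 y 0.028..0.056 z 0.010
  x range [0.625  0.6392]
scene 310 mean [0.6    0.0458 0.0142]
  x 0.58 y 0.016..0.060 z 0.018
  x 0.60 y 0.019..0.061 z 0.015
  x 0.62 y 0.053..0.062 z 0.010
  x 0.66 y 0.059..0.071 z 0.004
  x range [0.5699 0.675 ]
scene 38 mean [0.5523 0.178  0.0042]
  x 0.54 y 0.157..0.198 z 0.002
  x range [0.5214 0.5955]
```

The push force has risen sharply (9.5 N), so the wedge bears on the foot. I back off, check that the unit is level, then press the corner again.

```bash
python3 -m crank '[{"grip":1,"offset":[-0.2,0,0],"rotation":[0,0,0]},{"grip":1,"offset":[-0.5,0,0],"rotation":[0,0,0]},{"grip":1,"offset":[0,0,-0.8],"rotation":[0,0,0]},{"grip":1,"offset":[0,0,-0.8],"rotation":[0,0,0]},{"grip":1,"offset":[0,0,-0.8],"rotation":[0,0,0.178]}]'
python3 -m crank '[{"grip":1,"offset":[0,0,0],"rotation":[0,0,0]}]'
cat > lv.py <<'E'
from h import *
np.set_printoptions(precision=4,suppress=True)
for c,(y0,y1,x0,x1) in {"top":(75,190,250,370),"scene":(185,262,150,270)}.items():
    P,d=eyes.snapshot(c);X=cloud(c,d);a=X[y0:y1,x0:x1].reshape(-1,3);a=a[(abs(a[:,2]-.063)<.008)&(a[:,0]>.63)]
    A=np.c_[a[:,:2],np.ones(len(a))]
    for _ in range(6):
        s=np.linalg.lstsq(A,a[:,2],rcond=None)[0];k=abs(A@s-a[:,2])<.003;A=A[k];a=a[k]
    r=cv2.minAreaRect((a[:,:2]*1000).astype(np.float32));print(c,s[:2],r)
E
python3 lv.py; python3 w2.py;python3 w.py
```

```text
t: 18.35
eef_pos: [0.5363, 0.0373, 0.0724]
ee_rot: [-3.141, 0.005, -0.003]
force: [-0.5, 0.9, -0.3]
width: 0.002
grasp_force: 0.0
t: 18.45
eef_pos: [0.5401, 0.0378, 0.0758]
ee_rot: [-3.14, 0.002, -0.018]
force: [1.0, 0.4, 0.4]
width: -0.001
grasp_force: 0.0
top [0.0072 0.0011] ((727.5593872070312, -51.66583251953125), (219.97616577148438, 199.96986389160156), 82.47418975830078)
scene [0.0068 0.0012] ((726.1351318359375, -48.89250183105469), (223.45953369140625, 200.4372100830078), 82.56259155273438)
465
((268.583740234375, 192.17259216308594), (26.076419830322266, 23.654020309448242), 85.91438293457031)
[255.8578 180.0101] [0.6419 0.0606] [0.6399 0.0604]
[279.4518 178.3249] [0.6445 0.0098] [0.6424 0.0108]
[281.3096 204.335 ] [0.5884 0.0071] [0.5877 0.0082]
[257.7157 206.0203] [0.5859 0.0578] [0.5852 0.0576]
top 379 mean [0.6132 0.0395 0.0143]
  x 0.60 y 0.019..0.055 z 0.017
  x 0.62 y 0.023..0.056 z 0.013
  x 0.64 y 0.030..0.056 z 0.010
  x range [0.5874 0.6387]
scene 296 mean [0.6005 0.0474 0.0139]
  x 0.58 y 0.020..0.060 z 0.019
  x 0.60 y 0.020..0.061 z 0.015
  x 0.62 y 0.054..0.062 z 0.010
  x 0.66 y 0.059..0.069 z 0.004
  x 0.68 y 0.058..0.065 z 0.002
  x range [0.5696 0.6763]
scene 37 mean [0.5512 0.1775 0.0043]
  x 0.54 y 0.157..0.198 z 0.003
  x range [0.5207 0.5922]
```

The wedge stayed put. Its edges near the foot are at y≈0.010–0.061, and the unit is in place and level within about 0.007 rad. Now the second press.

```bash
python3 -m crank '[{"grip":1,"offset":[0.99,-0.08,0],"rotation":[0,0,0]},{"grip":1,"offset":[0.99,-0.08,0],"rotation":[0,0,0]},{"grip":1,"offset":[0.99,-0.09,0],"rotation":[0,0,0]},{"grip":1,"offset":[0,0,0.6],"rotation":[0,0,0]},{"grip":1,"offset":[0,0,0.3],"rotation":[0,0,0]}]'
python3 -m crank '[{"grip":1,"offset":[0,0,0.1],"rotation":[0,0,0]},{"grip":1,"offset":[0,0,0.05],"rotation":[0,0,0]},{"grip":1,"offset":[0,0,0],"rotation":[0,0,0]}]'
```

```text
t: 19.2
eef_pos: [0.6533, 0.0471, 0.0317]
ee_rot: [3.141, 0.001, -0.007]
force: [-1.2, 0.0, -0.2]
width: -0.001
grasp_force: 0.0
t: 19.5
eef_pos: [0.653, 0.0471, 0.0291]
ee_rot: [3.141, 0.001, -0.003]
force: [-0.0, -1.2, 0.6]
width: 0.001
grasp_force: 0.3
```

```bash
python3 -m crank '[{"grip":1,"offset":[0,0,-0.1],"rotation":[0,0,0]},{"grip":1,"offset":[0.15,0,0],"rotation":[0,0,0]},{"grip":1,"offset":[0,0,0.1],"rotation":[0,0,0]},{"grip":1,"offset":[0,0,0.05],"rotation":[0,0,0]},{"grip":1,"offset":[0,0,0],"rotation":[0,0,0]}]'
python3 -m crank '[{"grip":1,"offset":[0,0,0.05],"rotation":[0,0,0]},{"grip":1,"offset":[0,0,0],"rotation":[0,0,0]},{"grip":1,"offset":[0,0,0],"rotation":[0,0,0]}]'
```

```text
t: 20.0
eef_pos: [0.6616, 0.0472, 0.029]
ee_rot: [3.141, 0.0, 0.003]
force: [-0.8, 0.2, 9.5]
width: 0.002
grasp_force: 4.9
t: 20.3
eef_pos: [0.6617, 0.0473, 0.0288]
ee_rot: [3.141, 0.0, 0.004]
force: [-5.6, -1.5, 18.5]
width: 0.002
grasp_force: 9.5
```

The corner carries 18.5 N with almost no give, so it no longer rocks. I check the level under load, then retreat and check again.

```bash
python3 lv.py; python3 -m crank '[{"grip":1,"offset":[0,0,0],"rotation":[0,0,0]},{"grip":1,"offset":[0,0,-0.2],"rotation":[0,0,0]},{"grip":1,"offset":[0,0,-0.7],"rotation":[0,0,0]},{"grip":1,"offset":[0,0,-0.9],"rotation":[0,0,0]},{"grip":1,"offset":[-0.9,0,-0.9],"rotation":[0,0,0]}]'
python3 -m crank '[{"grip":1,"offset":[-0.9,0,0],"rotation":[0,0,0]},{"grip":1,"offset":[-0.9,0,0],"rotation":[0,0,0]},{"grip":1,"offset":[0,0,0],"rotation":[0,0,0]}]'
python3 lv.py; python3 w.py
```

```text
top [0.0032 0.0011] ((731.5835571289062, -52.29563903808594), (219.96543884277344, 192.0430908203125), 82.62218475341797)
scene [ 0.0078 -0.0001] ((728.1778564453125, -48.439048767089844), (223.6009979248047, 197.7306365966797), 83.02375030517578)
t: 20.9
eef_pos: [0.6278, 0.047, 0.133]
ee_rot: [-3.141, 0.002, -0.004]
force: [-0.8, -0.0, 0.4]
width: 0.002
grasp_force: 0.0
t: 21.2
eef_pos: [0.5479, 0.047, 0.132]
ee_rot: [3.14, 0.003, -0.008]
force: [1.0, -0.3, 0.5]
width: -0.001
grasp_force: 0.0
top [0.0077 0.0011] ((727.7315063476562, -51.42356872558594), (220.56895446777344, 199.20668029785156), 82.70620727539062)
scene [0.0059 0.0006] ((725.7172241210938, -49.175621032714844), (223.43878173828125, 201.4274139404297), 82.2284927368164)
scene 316 mean [0.6004 0.0458 0.0142]
  x 0.58 y 0.016..0.060 z 0.018
  x 0.60 y 0.018..0.061 z 0.015
  x 0.62 y 0.053..0.063 z 0.011
  x 0.66 y 0.059..0.070 z 0.003
  x 0.68 y 0.057..0.064 z 0.001
  x range [0.57   0.6752]
scene 40 mean [0.5514 0.1784 0.0047]
  x 0.52 y 0.173..0.187 z 0.001
  x 0.54 y 0.158..0.197 z 0.001
  x range [0.5226 0.5952]
```

The unit is level and in place, the wedge holds at the foot, and the arm is clear.

```bash
python3 -c "
from cell import order
print(order.finish_job())"
```

```text
the job is handed in; nothing more can be done
None
```

The job is handed in (verdict not shown): the unit rocked on the first press, the wedge went in snug under the short foot, and the second press (18.5 N) gave about 0.2 mm with the unit level within about 0.5 degrees by the cameras; screwdriver, jar and bin were not touched.

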